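# Press the pivot bushing into the lamp-arm knuckle

## Robot

A 6-joint arm with a two-finger parallel gripper is mounted at the origin on the work surface. World frame = base frame: x ahead of the robot, y to its left, z up, the work surface at z = 0. Lengths are in m, angles in rad, forces in N, time in s.
With the tool pointing down it reaches from about 0.35 to 0.775 m from the base axis. Payload 7.3 kg.
Tool frame: the origin (TCP) lies midway between the tips of the shut fingers; the grasp point (between the pads) lies 19 mm behind it; z points along the fingers, y is the direction in which the jaws open and shut (so a half turn about z gives the same grasp; the last joint's range is limited). The gripper opens to 92 mm and grips with 3 to 60 N. Pads are 19 mm wide; open, the fingers measure 130 mm over their backs; the gripper's body (75 mm by 190 mm) begins 47 mm behind the grasp point.
Start: joints at [-1.329, 0.342, 1.524, -0, 1.275, -0.146], TCP at [0.199, -0.486, 0.227] pointing down, gripper open.
Joint ranges: [-2.53, 2.53], [-0.77, 2.02], [0.04, 2.7], [-1, 4.14], [0.28, 2.66], [-3.11, 3.11]. Speed limits (rad/s): [2.57, 2.57, 3.14, 3.14, 3.14, 3.14].

## Interface

Orientations are given as [roll, pitch, yaw] about the fixed x, y, z axes, in that order (R = Rz(yaw) Ry(pitch) Rx(roll)).
In Python, from cell import robot, imaging gives the robot as it stands. The module is installed in compiled form; this text tells all that it offers.
- The arm moves only by the tool send_rows, never from a script. Its argument "plan" is a list of rows, each a list of 3 entries, a list of its own where there are three numbers: the shift along the world's x, y, z in m, then the turn, a rotation vector about the world's x, y, z in rad, then the closure in counts, from 0 (fully open) to 255 (shut). A call has 1 to 20 rows; each row shifts and turns the commanded pose from where the row before left it; what a row does not reach is not made up. A row lasts 1/10 s, in which the tool goes at most 50 mm and 8.59 degrees, less where a joint would pass 70% of its speed; a pose out of reach is approached as far as the arm can. A call is refused whole if a number of a shift passes 0.05 or a number of a turn 0.15, either way. A call with a gripper value outside its range is refused whole. The fingers move at their own pace and stop on an object; "newtons" is the grip in N (left out, the last holds). Time passes only in rows, so rows that do not move let the fingers close. It gives the time, the measured TCP pose, the force and the opening at its end, in the units of the state.
- robot.observe(): the state, without advancing time (a new reading comes with each control period).
- imaging.read_camera(name): name is "scene" or "top" or "wrist"; returns a dict with "pixels" (384x512x3 uint8, red, green, blue), "fx", "fy", "cx", "cy" (pixels), "dist_coeffs" ([k1, k2, p1, p2, k3] as OpenCV has them; the pictures are not rectified), "world_from_camera" (4x4, takes a point from camera to world coordinates). Camera axes: x right, y down, z forward; pixel columns grow to the right and rows downward; lengths in m; the calibration is good to about 2 mm. A picture is of the moment at which its call begins. There is no depth.
- robot.hand_in(): hands the job in, once; it reports no verdict.
The state is a dict: "time": time; "qpos": joint angles; "qvel": joint speeds; "joint_efforts": joint torques, N m; "tool_pos": TCP position; "tool_rot": TCP orientation; "contact_force": force on the tool from outside, world axes, zero at the start; "torque": the same for the moment, N m; "opening": finger opening in m.
Only numpy, scipy, OpenCV 4.12 (cv2) and the standard library are available. Lean on these libraries where they do the work, as an engineer would, in place of code of your own. Each camera call takes 0.05 s, during which the arm holds its last target.

## Task

Of the three bronze bushings in the wooden tray, take the one whose shank fits the bore of the aluminium lamp-arm knuckle (the middle thickness of the three) and press it, shank first, into the inclined bore until its shoulder is fully home, flush on the knuckle's face; then let go of it. Leave the other two bushings standing in the tray, and do not push about or knock over the other things on the bench.

Things in the scene. Friction and masses are not known exactly. Their poses are not given: they have to be found in the camera images.
- bush_mid: Bronze bushing, closed outer end, 81 mm tall, upright in the tray; origin at the centre of its foot, z up its axis. From the foot: shank 45 mm long (chamfered foot), shoulder flange 52 mm in diameter, 6 mm thick (height 45 to 51 mm), gripping neck 32 mm in diameter (height 51 to 81 mm). Its shank is 36 mm in diameter: this is the one that fits. 0.25 to 0.5 kg.
- bush_thin: Bronze bushing, closed outer end, 81 mm tall, upright in the tray; origin at the centre of its foot, z up its axis. From the foot: shank 45 mm long (chamfered foot), shoulder flange 52 mm in diameter, 6 mm thick (height 45 to 51 mm), gripping neck 32 mm in diameter (height 51 to 81 mm). Its shank is 26 mm in diameter: too thin for the bore. Leave it standing.
- bush_thick: Bronze bushing, closed outer end, 81 mm tall, upright in the tray; origin at the centre of its foot, z up its axis. From the foot: shank 45 mm long (chamfered foot), shoulder flange 52 mm in diameter, 6 mm thick (height 45 to 51 mm), gripping neck 32 mm in diameter (height 51 to 81 mm). Its shank is 48 mm in diameter: too thick for the bore. Leave it standing.
- bush_mid_shoulder (a point): Point on the axis of bush_mid at the underside of its shoulder, 45 mm from the foot.
- knuckle: Aluminium block 84 x 84 x 66 mm, fixed in the cradle, tipped 0.6 rad (34 degrees) so its bored face looks up and towards the robot's side. Origin at the centre of its underside, z along the bore, out of the mouth; y is level. The centred round bore is 38 mm in diameter, 60 mm deep, its mouth in the face at z = 66 mm. A 34 mm tube sticks out 150 mm at +y, 30 mm up the block.
- bore_mouth (a point): Centre of the bore's mouth, level with the knuckle's face; same axes as the knuckle.
- seat (a joint): The tight fit: a steel disc that slides down inside the bore. Value in m, 0 when its top is 27 mm below the mouth; starts at 0 to 0.005. A bushing slips in freely until its foot meets the disc; the last 13 to 18 mm must be pressed, with about 8 N along the bore. The disc stays where pushed; with bush_mid fully home it reads about 0.018 (stop at 0.024).
- cradle: Steel assembly cradle fixed to the bench: base plate 150 x 140 x 12 mm with two upright cheeks (tops at 87 mm) that hold the knuckle; origin at the centre of its underside, z up. At its yaw 0 the bore leans towards -x.
- tray: Low plywood tray fixed to the bench, 210 x 290 mm, floor 8 mm above the bench, rim 16 mm high; origin at the centre of its underside. The three bushings stand in a row along its y, about 88 mm apart, in the half nearer the robot.
- spacer_a: Steel spacer ring, 48 mm in diameter, 12 mm high, lying in the far half of the tray. Bystander.
- spacer_b: Steel spacer ring, 56 mm in diameter, 10 mm high, lying in the far half of the tray. Bystander.
- tape_roll: Black tape roll, 56 mm in diameter, 22 mm high, lying on the bench between tray and cradle. Bystander.
- screwdriver: Screwdriver lying on the bench on the robot's side of the cradle. Bystander.
- shade: Open glass lamp shade, 90 mm in diameter and 85 mm high, standing beyond the tray and cradle. Bystander.
- bottle: Clear bottle, 56 mm in diameter and 130 mm high, standing beyond the tray. Bystander.
There are look-alikes about, which are no part of the job. What is shaped like the bush_thick but turquoise is not meant. What is shaped like the bush_mid but purple or red is not meant.

How it is judged:
By the outcome, as a careful person would: the job done as asked, in the order asked, and still so for the second after the job is handed in, with the robot touching nothing.
It also fails if it takes over 45 s, if anything falls off the work surface, if the arm or the gripper's body presses on something with over 40 N, if the wrist force passes 120 N, or if a joint passes its speed limit or range.

## Working session

There is one attempt and no reset: what is moved stays moved. The work goes in short steps, Python scripts to look and compute and a tool call to move; the robot and the scene stay as the last step left them, time stands still between calls to the robot, and variables do not carry over. Pictures are saved under pics/ and viewed, and the job is handed in when it is done.

Besides the shell and the picture viewer there is one more tool, called after "Emit:" by a JSON object that holds its "name" and its "arguments", one argument or row to a line. send_rows: Moves the arm, as the interface text tells. Its arguments: {"type":"object","properties":{"plan":{"type":"array"},"newtons":{"type":"number"}},"required":["plan"]}

```bash
mkdir -p pics
cat > h.py <<'E'
import numpy as np, cv2
from cell import robot, imaging
def shot(n,f):
    d=imaging.read_camera(n); cv2.imwrite('pics/%s.png'%f,d['pixels'][:,:,::-1]); np.savez('pics/%s.npz'%f,**d); return d
def ld(f): return dict(np.load('pics/%s.npz'%f))
def K(d): return np.array([[d['fx'],0,d['cx']],[0,d['fy'],d['cy']],[0,0,1.]],float)
def ray(d,u,v):
    p=cv2.undistortPoints(np.array([[[u,v]]],float),K(d),np.array(d['dist_coeffs'],float))[0,0]
    T=np.array(d['world_from_camera']); return T[:3,3],T[:3,:3]@np.array([p[0],p[1],1.])
def onz(d,u,v,z):
    o,r=ray(d,u,v); return o+r*(z-o[2])/r[2]
def proj(d,P):
    T=np.linalg.inv(np.array(d['world_from_camera'])); 
    return cv2.projectPoints(np.array(P,float).reshape(-1,1,3),cv2.Rodrigues(T[:3,:3])[0],T[:3,3],K(d),np.array(d['dist_coeffs'],float))[0][:,0]
def tri(obs):
    A=np.zeros((3,3));b=np.zeros(3)
    for d,u,v in obs:
        o,r=ray(d,u,v);r=r/np.linalg.norm(r);M=np.eye(3)-np.outer(r,r);A+=M;b+=M@o
    return np.linalg.solve(A,b)
E
python3 - <<'E'
from h import *
for n in('scene','top','wrist'):
    d=shot(n,n+'0');print(n,np.round(d['world_from_camera'],3).tolist(),d['fx'],d['dist_coeffs'])
print(robot.observe())
E
```

```text
scene [[0.071, 0.551, -0.831, 1.371], [0.997, -0.041, 0.058, -0.138], [-0.002, -0.833, -0.553, 0.657], [0.0, 0.0, 0.0, 1.0]] 394.98674104789757 [0.03221291 0.         0.         0.         0.        ]
top [[-0.006, -0.981, 0.194, 0.277], [-1.0, 0.006, 0.002, -0.069], [-0.003, -0.194, -0.981, 1.337], [0.0, 0.0, 0.0, 1.0]] 487.2305012325303 [-0.11154218  0.          0.          0.          0.        ]
wrist [[0.377, -0.896, -0.233, 0.262], [-0.926, -0.365, -0.093, -0.459], [-0.001, 0.251, -0.968, 0.385], [0.0, 0.0, 0.0, 1.0]] 298.41702297042656 [-0.01236358  0.          0.          0.          0.        ]
{'time': 0.15, 'qpos': array([-1.32897683e+00,  3.42550107e-01,  1.52475679e+00,  6.61952698e-06,
        1.27540618e+00, -1.46026221e-01]), 'qvel': array([ 6.88006301e-05, -1.24713377e-03, -2.64526874e-03, -1.21956597e-03,
       -3.23272047e-04, -2.39609185e-03]), 'joint_efforts': array([ 1.26597057e-03, -4.31471622e+01, -2.44353175e+01,  7.16916751e-02,
        5.37360460e-02, -8.43483508e-05]), 'tool_pos': array([ 0.19849236, -0.48571924,  0.22622538]), 'tool_rot': array([-3.14048508e+00, -1.69292430e-04,  3.87843697e-01]), 'contact_force': array([-1.0552506 ,  0.25742078, -0.1616514 ]), 'torque': array([-0.0412921 ,  0.02527327, -0.00246014]), 'opening': 0.09173475751708976}
```

View pics/scene0.png

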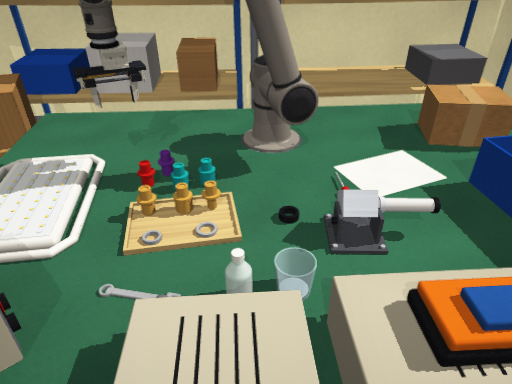

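View pics/top0.png

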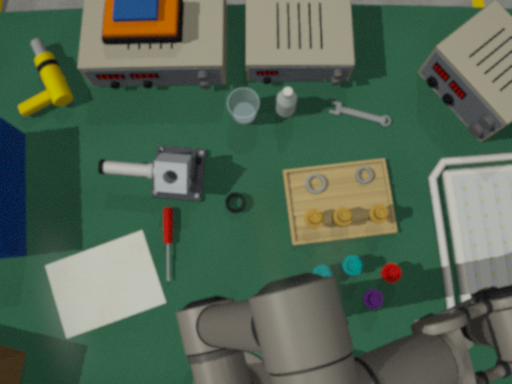

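View pics/wrist0.png

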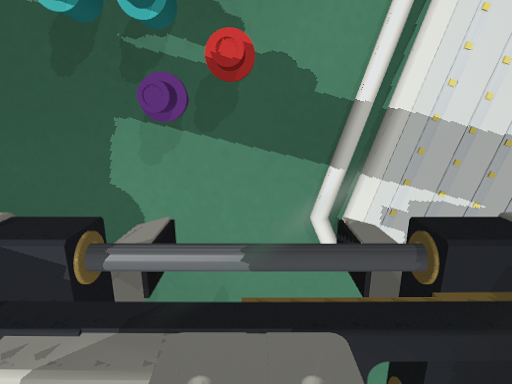

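The scene view shows three bronze bushings, at about (147,200), (183,198) and (211,195). The knuckle is near (360,215). In the top view the bushings are at (315,217), (343,215) and (379,212), and the bore is at (171,177). I'll zoom in next.

Run:
```python
from h import *
s=cv2.imread('pics/scene0.png');t=cv2.imread('pics/top0.png')
cv2.imwrite('pics/z1.png',cv2.resize(s[150:250,120:245],None,fx=6,fy=6,interpolation=cv2.INTER_CUBIC)[:600])
cv2.imwrite('pics/z2.png',cv2.resize(s[165:265,315:445],None,fx=6,fy=6,interpolation=cv2.INTER_CUBIC))
a=cv2.resize(t[150:250,280:405],None,fx=6,fy=6,interpolation=cv2.INTER_CUBIC)
cv2.imwrite('pics/z3.png',a)
cv2.imwrite('pics/z4.png',cv2.resize(t[130:290,90:260],None,fx=3.7,fy=3.7,interpolation=cv2.INTER_CUBIC))
```

```text
(no output)
```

View pics/z1.png

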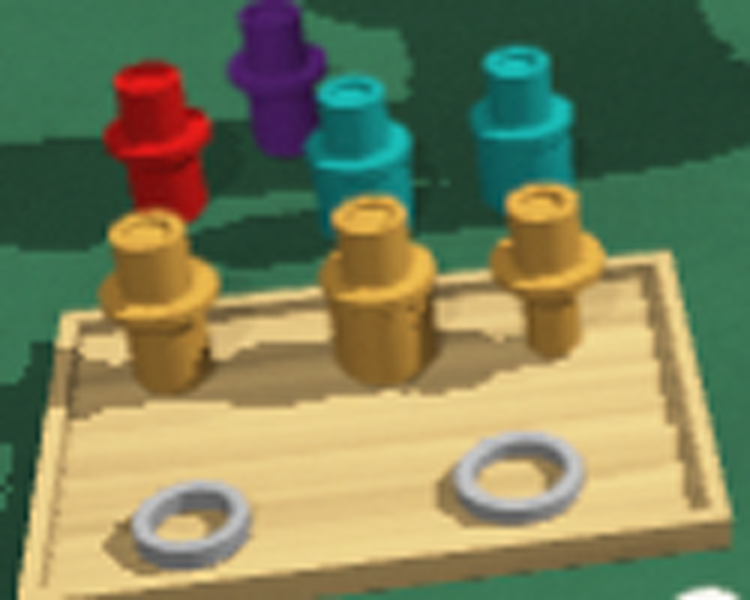

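View pics/z2.png

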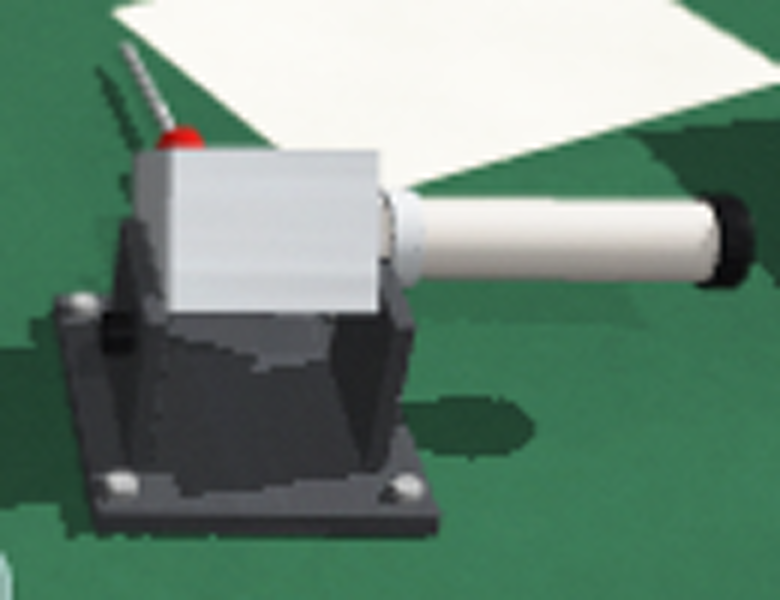

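View pics/z3.png

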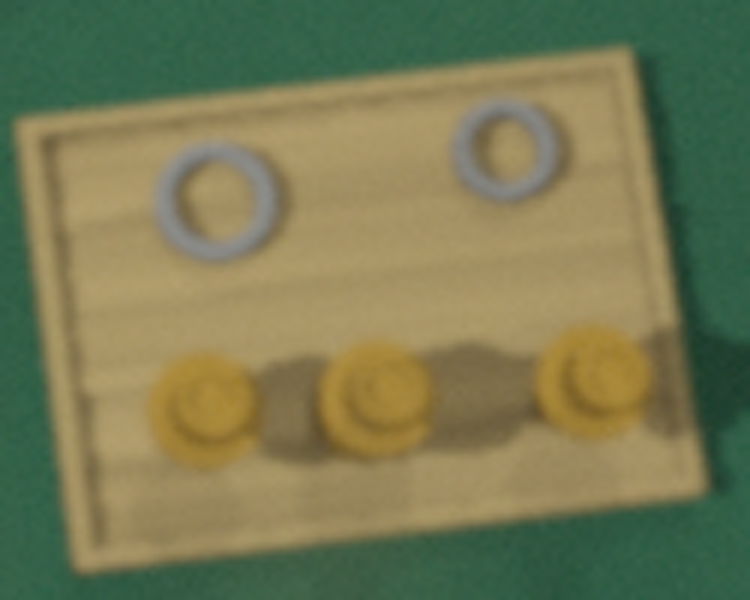

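View pics/z4.png

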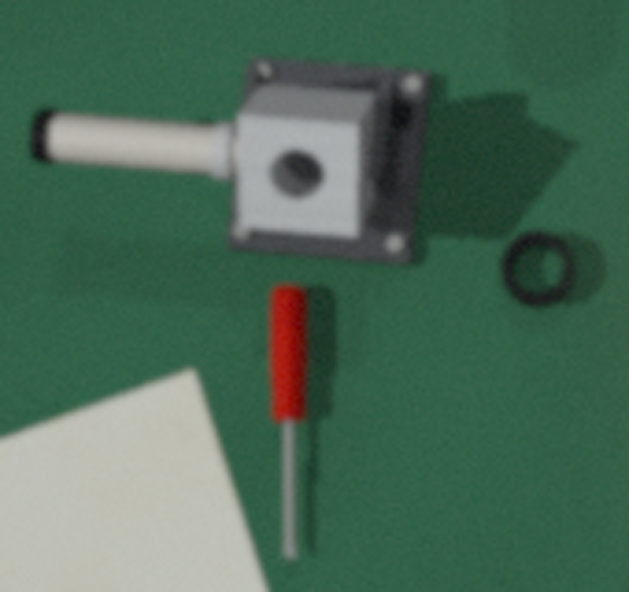

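Run:
```python
from h import *
t=ld('top0');s=ld('scene0')
z3=lambda x,y:(280+(x+.5)/6-.5,150+(y+.5)/6-.5); z1=lambda x,y:(120+(x+.5)/6-.5,150+(y+.5)/6-.5)
z2=lambda x,y:(315+(x+.5)/6-.5,165+(y+.5)/6-.5); z4=lambda x,y:(90+(x+.5)/3.7-.5,130+(y+.5)/3.7-.5)
for a,b in(((603,375),(148,228)),((384,388),(371,213)),((206,402),(543,201))):
    print('cap', onz(t,*z3(*a),.089).round(4),onz(s,*z1(*b),.089).round(4),tri([(t,*z3(*a)),(s,*z1(*b))]).round(4))
for a in((594,382),(376,400),(202,410)):print('fl',onz(t,*z3(*a),.059).round(4))
# knuckle upper back edge (face far edge): top pixels and scene
for a,b in(((238,113),(379,150)),((362,120),(136,150))):print('edge',tri([(t,*z4(*a)),(s,*z2(*b))]).round(4))
for c in ((264,69),(413,83),(396,243),(241,232)):print('bolt',onz(t,*z4(*c),.016).round(4))
for c in ((120,484),(407,486),(80,302)):print('boltS',onz(s,*z2(*c),.016).round(4))
for z in(.1,.11,.12):print('mouth',onz(t,*z4(298,174),z).round(4))
for a in((237,114),(363,122),(357,236),(236,228)): print([onz(t,*z4(*a),z).round(4) for z in(.09,.13)])
```

```text
cap [ 0.4596 -0.3803  0.089 ] [ 0.4606 -0.3843  0.089 ] [ 0.46   -0.3825  0.0882]
cap [ 0.4547 -0.2844  0.089 ] [ 0.4552 -0.2869  0.089 ] [ 0.4549 -0.2857  0.0886]
cap [ 0.4492 -0.2071  0.089 ] [ 0.4507 -0.2102  0.089 ] [ 0.4494 -0.2087  0.088 ]
fl [ 0.4609 -0.3836  0.059 ]
fl [ 0.4536 -0.2858  0.059 ]
fl [ 0.4498 -0.2085  0.059 ]
edge [0.5897 0.2018 0.1379]
edge [0.5827 0.11   0.1384]
bolt [0.6561 0.2111 0.016 ]
bolt [0.644  0.0965 0.016 ]
bolt [0.5204 0.107  0.016 ]
bolt [0.5295 0.224  0.016 ]
boltS [0.6453 0.0956 0.016 ]
boltS [0.6547 0.2117 0.016 ]
boltS [0.5208 0.106  0.016 ]
mouth [0.5549 0.1663 0.1   ]
mouth [0.5526 0.1644 0.11  ]
mouth [0.5504 0.1625 0.12  ]
[array([0.6016, 0.2138, 0.09  ]), array([0.5912, 0.2047, 0.13  ])]
[array([0.5949, 0.1226, 0.09  ]), array([0.5847, 0.1165, 0.13  ])]
[array([0.512 , 0.1249, 0.09  ]), array([0.5044, 0.1187, 0.13  ])]
[array([0.5182, 0.2113, 0.09  ]), array([0.5105, 0.2023, 0.13  ])]
```

Run:
```python
from h import *
t=ld('top0');s=ld('scene0')
z2=lambda x,y:(315+(x+.5)/6-.5,165+(y+.5)/6-.5); z4=lambda x,y:(90+(x+.5)/3.7-.5,130+(y+.5)/3.7-.5)
P=[tri([(t,*z4(*a)),(s,*z2(*b))]) for a,b in(((238,113),(379,150)),((362,120),(172,150)))]
Q=tri([(t,*z4(357,236)),(s,*z2(136,150))]); print(np.round(P,4),Q)
d=P[0]-P[1];print(np.linalg.norm(d)); yaw=np.arctan2(-d[0],d[1]);print('yaw',yaw)
m=(P[0]+P[1])/2
for yaw in(-.08,-.09):
  f=np.array([np.cos(yaw)*np.cos(.6),np.sin(yaw)*np.cos(.6),np.sin(.6)]) # knuckle x axis in world
  c=m-f*.042; print('mouth',c); print(proj(t,[c]),z4(298,174))
  b=np.array([-np.cos(yaw)*np.sin(.6),-np.sin(yaw)*np.sin(.6),np.cos(.6)]);print(b)
```

```text
[[0.5897 0.2018 0.1379]
 [0.5843 0.1171 0.1382]] [0.51184283 0.1252165  0.09127077]
0.08486443166860248
yaw -0.06364422025640733
mouth [0.55241466 0.16217698 0.11432732]
[[170.72181044 176.36633169]] (170.17567567567568, 176.66216216216216)
[-0.56283658  0.04512323  0.82533561]
mouth [0.55244409 0.16252237 0.11432732]
[[170.58942905 176.35615858]] (170.17567567567568, 176.66216216216216)
[-0.56235721  0.05074925  0.82533561]
```

Emit:
{"name": "send_rows", "arguments": {
  "plan": [
    [[0.033,0.013,-0.003],[0,0,-0.0585],110],
    [[0.033,0.013,-0.003],[0,0,-0.0585],110],
    [[0.033,0.013,-0.003],[0,0,-0.0585],110],
    [[0.033,0.013,-0.003],[0,0,-0.0585],110],
    [[0.033,0.013,-0.003],[0,0,-0.0585],110],
    [[0.033,0.013,-0.003],[0,0,-0.0585],110],
    [[0.033,0.013,-0.003],[0,0,-0.0585],110],
    [[0.031,0.012,-0.003],[0,0,-0.0585],110],
    [[0,0,0],[0,0,0],110],
    [[0,0,0],[0,0,0],110]
  ],
  "newtons": 40
}}

```text
time: 1.15
tool_pos: [0.4607, -0.3825, 0.2021]
tool_rot: [-3.141, 0.001, -0.078]
contact_force: [-0.5, 0.7, 0.3]
opening: 0.0518
```

Run:
```python
from h import *
d=shot('wrist','w1');o=robot.observe();print(o['time'],o['tool_pos'],o['tool_rot'],o['opening'],o['contact_force'],o['qpos'].round(2))
print(proj(d,[[.4605,-.383,.089],[.4605,-.383,.059],[.4549,-.2857,.089]]))
```

```text
1.2 [ 0.4600864  -0.38300678  0.20236619] [-3.14134716e+00  9.97986815e-04 -7.92269474e-02] 0.05222680313715573 [ 0.63557315  0.74166479 -0.1003691 ] [-0.82  0.5   1.35 -0.    1.3   0.83]
[[258.38115954 188.21165695]
 [258.15918399 181.09185787]
 [156.86035873 201.70844465]]
```

View pics/w1.png

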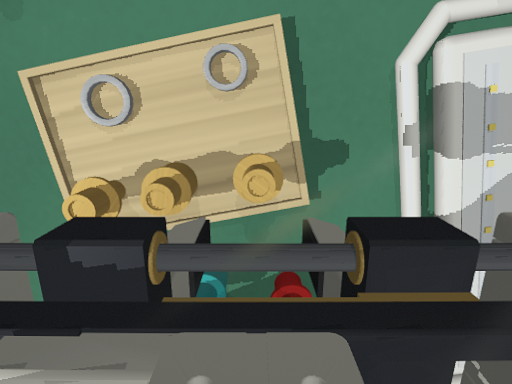

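Run:
```python
from h import *
d=ld('w1');im=cv2.imread('pics/w1.png')
cv2.imwrite('pics/z5.png',cv2.resize(im[140:220,215:305],None,fx=7,fy=7,interpolation=cv2.INTER_CUBIC))
```

```text
(no output)
```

View pics/z5.png

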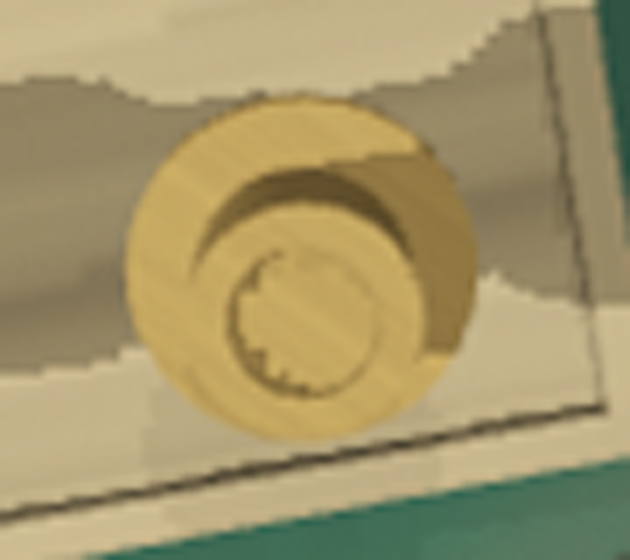

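Run:
```python
from h import *
d=ld('w1')
print(onz(d,258.1,185.5,.089),onz(d,257.5,177.9,.059))
```

```text
[ 0.46313289 -0.38293859  0.089     ] [ 0.46392482 -0.38258123  0.059     ]
```

Emit:
{"name": "send_rows", "arguments": {
  "plan": [
    [[0.002,0,-0.03],[0,0,0],110],
    [[0,0,-0.03],[0,0,0],110],
    [[0,0,-0.03],[0,0,0],110],
    [[0,0,-0.02],[0,0,0],110],
    [[0,0,-0.015],[0,0,0],110],
    [[0,0,-0.01],[0,0,0],110],
    [[0,0,-0.004],[0,0,0],110],
    [[0,0,0],[0,0,0],110],
    [[0,0,0],[0,0,0],110]
  ]
}}

```text
time: 2.1
tool_pos: [0.4627, -0.3836, 0.0647]
tool_rot: [3.14, -0.001, -0.08]
contact_force: [-0.3, 0.1, 0.3]
opening: 0.0523
```

Run:
```python
from h import *
d=shot('wrist','w2');o=robot.observe();print(o['tool_pos'],o['contact_force'])
```

```text
[ 0.46285301 -0.38357366  0.06473401] [-0.66026094 -0.18157729  0.08480451]
```

View pics/w2.png

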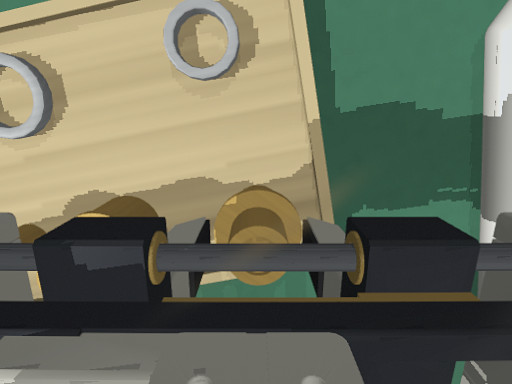

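Run:
```python
from h import *
d=ld('w2');im=cv2.imread('pics/w2.png')
cv2.imwrite('pics/z6.png',cv2.resize(im[170:300,195:325],None,fx=4.6,fy=4.6,interpolation=cv2.INTER_CUBIC))
a=np.linspace(0,6.283,13)
for x in(.460,.462,.464):
  c=np.array([x,-.383,0]);print(x,proj(d,[c+[.026,0,.059],c+[-.026,0,.059],c+[0,0,.059],c+[0,0.026,.059],c+[0,-0.026,.059]]).round(1).tolist())
```

```text
0.46 [[254.6, 194.9], [261.6, 276.2], [258.2, 237.1], [214.6, 240.4], [302.1, 233.7]]
0.462 [[254.3, 191.6], [261.3, 273.3], [258.0, 234.0], [214.2, 237.3], [301.9, 230.6]]
0.464 [[254.0, 188.2], [261.1, 270.4], [257.7, 230.8], [213.8, 234.2], [301.8, 227.4]]
```

View pics/z6.png

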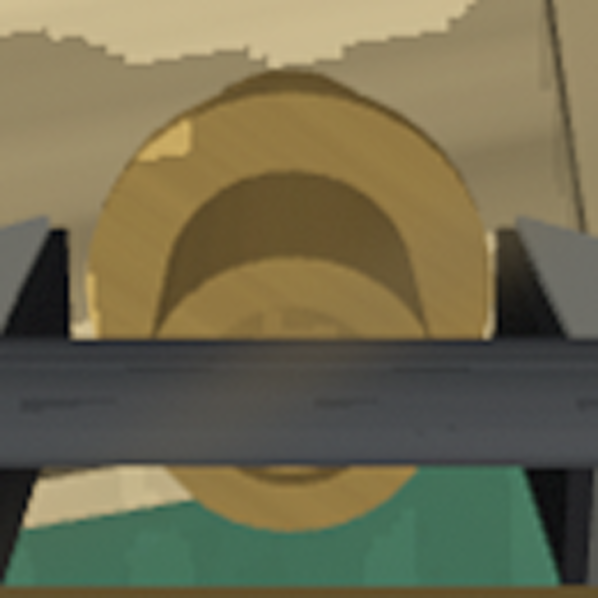

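Emit:
{"name": "send_rows", "arguments": {
  "plan": [
    [[0,0,-0.002],[0,0,0],110],
    [[0,0,0],[0,0,0],180],
    [[0,0,0],[0,0,0],220],
    [[0,0,0],[0,0,0],220],
    [[0,0,0],[0,0,0],220],
    [[0,0,0],[0,0,0],220],
    [[0,0,0],[0,0,0],220]
  ],
  "newtons": 50
}}

```text
time: 2.85
tool_pos: [0.4627, -0.3832, 0.0619]
tool_rot: [3.141, -0.0, -0.08]
contact_force: [0.5, -0.7, 0.1]
opening: 0.0312
```

Emit:
{"name": "send_rows", "arguments": {
  "plan": [
    [[0,0,0.015],[0,0,0],220],
    [[0,0,0.03],[0,0,0],220],
    [[0,0,0.035],[0,0,0],220],
    [[0,0,0.035],[0,0,0],220],
    [[0,0,0.025],[0,0,0],220],
    [[0,0,0],[0,0,0],220]
  ]
}}

```text
time: 3.45
tool_pos: [0.4637, -0.3841, 0.2051]
tool_rot: [3.137, -0.005, -0.08]
contact_force: [0.7, -0.1, -3.6]
opening: 0.0314
```

Run:
```python
from h import *
d=shot('scene','s3');o=robot.observe();print(o['tool_pos'],o['contact_force'],o['opening'])
cv2.imwrite('pics/s3z.png',cv2.resize(cv2.imread('pics/s3.png')[90:250,80:260],None,fx=3.5,fy=3.5,interpolation=cv2.INTER_CUBIC))
```

```text
[ 0.46279864 -0.38321149  0.2022517 ] [-0.46909754  0.44063433 -4.57070353] 0.031590953988865085
```

View pics/s3z.png

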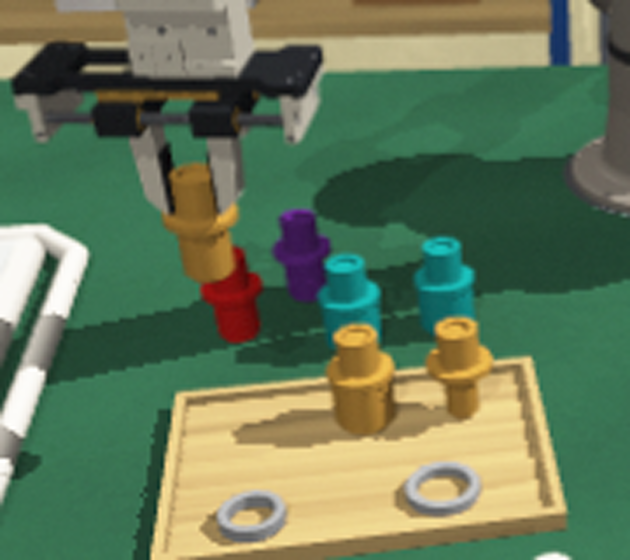

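Emit:
{"name": "send_rows", "arguments": {
  "plan": [
    [[0.002,0.02,0],[-0.004,-0.05,0],220],
    [[0.003,0.04,0],[-0.004,-0.05,0],220],
    [[0.003,0.04,0],[-0.004,-0.05,0],220],
    [[0.003,0.04,0],[-0.004,-0.05,0],220],
    [[0.003,0.04,0],[-0.004,-0.05,0],220],
    [[0.003,0.04,0],[-0.004,-0.05,0],220],
    [[0.003,0.04,0],[-0.004,-0.05,0],220],
    [[0.003,0.04,0],[-0.004,-0.05,0],220],
    [[0.003,0.04,0],[-0.004,-0.05,0],220],
    [[0.003,0.04,0],[-0.004,-0.05,0],220],
    [[0.003,0.04,0],[-0.004,-0.05,0],220],
    [[0.003,0.04,0],[-0.004,-0.05,0],220],
    [[0.002,0.04,0],[0,0,0],220],
    [[0,0.04,0],[0,0,0],220],
    [[0,0.01,0],[0,0,0],220],
    [[0,0,0],[0,0,0],220],
    [[0,0,0],[0,0,0],220]
  ]
}}

```text
time: 5.2
tool_pos: [0.4969, 0.1484, 0.1989]
tool_rot: [3.136, -0.58, -0.079]
contact_force: [-0.4, 0.3, -3.9]
opening: 0.0312
```

Run:
```python
from h import *
for n in('wrist','scene','top'): shot(n,n+'4')
o=robot.observe();print({k:np.round(v,4) for k,v in o.items()})
z=[cv2.resize(cv2.imread('pics/scene4.png')[80:260,290:450],None,fx=3.3,fy=3.3,interpolation=cv2.INTER_CUBIC),
cv2.resize(cv2.imread('pics/top4.png')[110:290,90:260],None,fx=3.3,fy=3.3,interpolation=cv2.INTER_CUBIC)]
for i,q in enumerate(z): cv2.imwrite('pics/z7_%d.png'%i,q)
```

```text
{'time': np.float64(5.35), 'qpos': array([ 0.2548,  0.1428,  2.0468, -0.4555,  0.4361,  2.2732]), 'qvel': array([-0.0019, -0.0063, -0.0109, -0.0025, -0.0013,  0.0034]), 'joint_efforts': array([ 3.18300e-01, -3.19210e+01, -2.37934e+01, -8.60000e-01,
       -2.52450e+00,  6.20000e-03]), 'tool_pos': array([0.498 , 0.1476, 0.2003]), 'tool_rot': array([ 3.1374, -0.583 , -0.0819]), 'contact_force': array([ 0.4373, -0.0323, -4.8484]), 'torque': array([ 0.1147,  0.7215, -0.0937]), 'opening': np.float64(0.0314)}
```

View pics/wrist4.png

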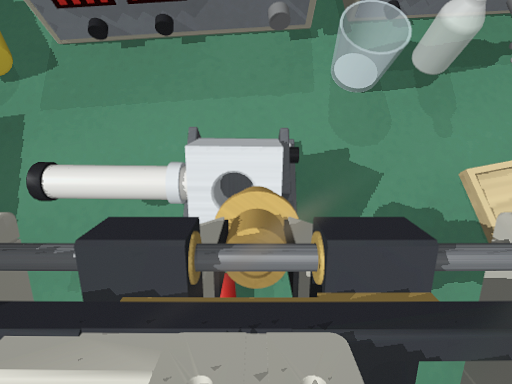

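View pics/z7_0.png

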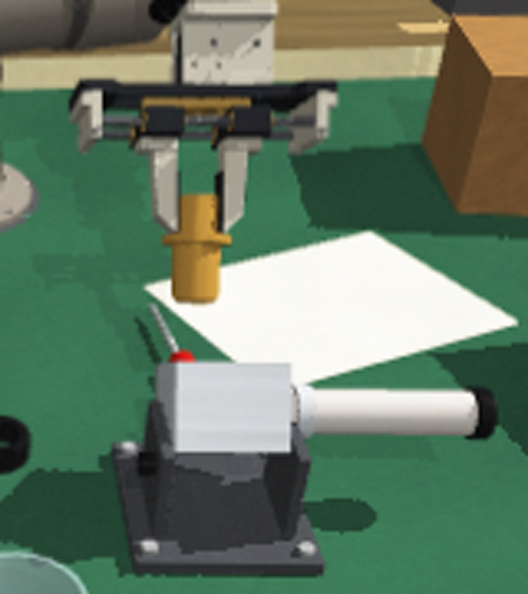

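View pics/z7_1.png

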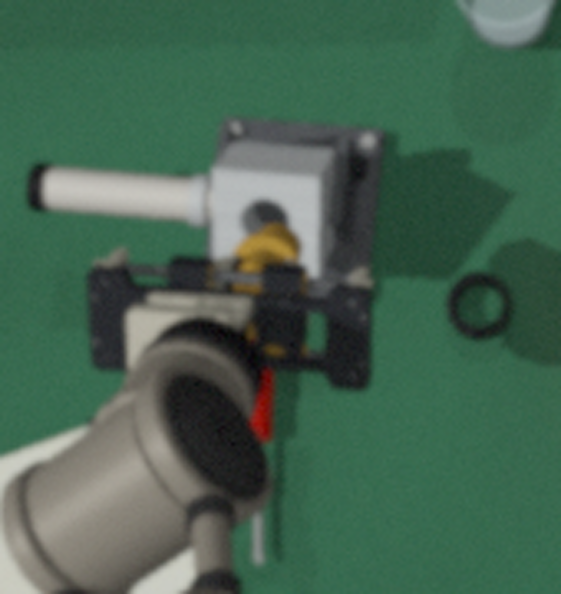

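```bash
cat >> h.py <<'E'
from scipy.spatial.transform import Rotation as Ro
M=np.array([.5524,.1624,.1143]); YAW=-.08
def kR(yaw=None):
    return (Ro.from_euler('z',YAW if yaw is None else yaw)*Ro.from_euler('y',-.6)).as_matrix()
def need(h,off=np.zeros(3),L=.0539):
    o=robot.observe();R=Ro.from_euler('xyz',o['tool_rot']);K_=kR()
    T=K_@np.diag([1,-1,-1]); 
    w=(Ro.from_matrix(T)*R.inv()).as_rotvec()
    t=M+off+K_[:,2]*(h+L); print('t',o['time'],'pos',o['tool_pos'].round(4),'need d',(t-o['tool_pos']).round(4),'turn',w.round(4),'in knuckle',(K_.T@(o['tool_pos']-M-off)).round(4),'F',(K_.T@o['contact_force']).round(1),'Tq',(K_.T@o['torque']).round(2))
E
python3 - <<'E'
from h import *
need(.04)
w=ld('wrist4');im=cv2.imread('pics/wrist4.png')
cv2.imwrite('pics/z8.png',cv2.resize(im[120:240,170:310],None,fx=5,fy=5,interpolation=cv2.INTER_CUBIC))
K_=kR()
pts=[M+K_@np.array([.042,.042,0]),M+K_@np.array([.042,-.042,0]),M]
print(((proj(w,pts)-[169.6,119.6])*5).round(0))
print(((proj(w,[M+K_@np.array([.019*np.cos(a),.019*np.sin(a),0]) for a in(0,1.57,-1.57,3.14)])-[169.6,119.6])*5).round(0))
E
```

```text
t 5.35 pos [0.498  0.1476 0.2003] need d [ 0.0016  0.019  -0.0085] turn [ 0.0021 -0.0173  0.0042] in knuckle [ 0.0048 -0.0191  0.1009] F [-2.4  0.  -4.2] Tq [-0.01  0.73 -0.11]
[[ 86. 133.]
 [576. 133.]
 [335. 368.]]
[[333. 264.]
 [229. 368.]
 [441. 367.]
 [337. 468.]]
```

View pics/z8.png

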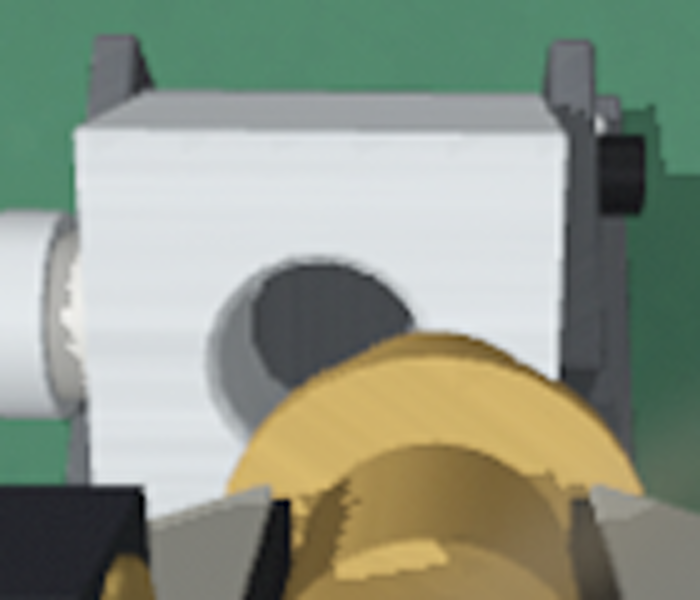

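Run:
```python
from h import *
w=ld('wrist4');o=robot.observe();R=Ro.from_euler('xyz',o['tool_rot']).as_matrix();p=o['tool_pos']
def pr(P):return ((proj(w,P)-[169.6,119.6])*5).round(0)
a=np.linspace(0,2*np.pi,73)
for s,r in((.0029,.026),(.0089,.026)):
  q=pr([p+R@np.array([r*np.cos(t),r*np.sin(t),s]) for t in a]);print(q.min(0),q.max(0),q[q[:,1].argmin()])
  print(q[::6].tolist())
K_=kR()
q=pr([M+K_@np.array([.019*np.cos(t),.019*np.sin(t),0]) for t in a]);print(q.min(0),q.max(0))
im=cv2.imread('pics/wrist4.png')
t=pr([M+K_@np.array([x,y,0]) for x,y in((.002,0),(0,.002))])-pr([M]);print(t)
```

```text
[227. 348.] [678. 768.] [454. 348.]
[[454.0, 348.0], [570.0, 378.0], [652.0, 459.0], [678.0, 566.0], [644.0, 669.0], [561.0, 742.0], [451.0, 768.0], [342.0, 742.0], [260.0, 669.0], [227.0, 566.0], [254.0, 459.0], [337.0, 378.0], [454.0, 348.0]]
[233. 334.] [670. 743.] [453. 334.]
[[453.0, 334.0], [566.0, 364.0], [645.0, 443.0], [670.0, 547.0], [637.0, 647.0], [557.0, 718.0], [451.0, 743.0], [345.0, 717.0], [265.0, 646.0], [233.0, 546.0], [259.0, 442.0], [340.0, 364.0], [453.0, 334.0]]
[229. 264.] [441. 468.]
[[  0. -11.]
 [-11.   0.]]
```

Emit:
{"name": "send_rows", "arguments": {
  "plan": [
    [[0.001,0.01,-0.004],[0.002,-0.017,0.004],220],
    [[0.001,0.009,-0.004],[0,0,0],220],
    [[0.007,-0.0006,-0.01],[0,0,0],220],
    [[0.007,-0.0006,-0.01],[0,0,0],220],
    [[0,0,0],[0,0,0],220],
    [[0,0,0],[0,0,0],220],
    [[0,0,0],[0,0,0],220]
  ]
}}

```text
time: 6.05
tool_pos: [0.5145, 0.1661, 0.1734]
tool_rot: [-3.141, -0.602, -0.08]
contact_force: [0.0, -0.0, -3.3]
opening: 0.0309
```

Run:
```python
from h import *
need(.015)
for n in('wrist','scene'): shot(n,n+'5')
cv2.imwrite('pics/z9_0.png',cv2.resize(cv2.imread('pics/scene5.png')[130:230,310:430],None,fx=6,fy=6,interpolation=cv2.INTER_CUBIC))
cv2.imwrite('pics/z9_1.png',cv2.resize(cv2.imread('pics/wrist5.png')[120:240,170:310],None,fx=5,fy=5,interpolation=cv2.INTER_CUBIC))
w=ld('wrist5');s=ld('scene5');o=robot.observe();R=Ro.from_euler('xyz',o['tool_rot']).as_matrix();p=o['tool_pos']
def pr(P):return ((proj(w,P)-[169.6,119.6])*5).round(0)
def ps(P):return ((proj(s,P)-[309.6,129.6])*6).round(0)
a=np.linspace(0,2*np.pi,73);K_=kR()
ring=lambda s_,r:[p+R@np.array([r*np.cos(t),r*np.sin(t),s_]) for t in a]
for nm,P in(('fl top',ring(.0029,.026)),('fl low',ring(.0089,.026)),('foot',ring(.0539,.018)),('mouth',[M+K_@np.array([.019*np.cos(t),.019*np.sin(t),0]) for t in a])):
  for f in(pr,ps): q=f(P);print(nm,f.__name__,q.min(0),q.max(0))
c=[M+K_@np.array([x,y,0]) for x,y in((.042,.042),(.042,-.042))]
print(pr(c),ps(c))
```

```text
t 6.05 pos [0.5145 0.1661 0.1734] need d [-0.0009 -0.0006 -0.0022] turn [-0.0004  0.0018 -0.0007] in knuckle [0.002  0.0007 0.0703] F [-1.9 -0.  -2.7] Tq [0.02 0.74 0.01]
fl top pr [218. 361.] [668. 779.]
fl top ps [220. 196.] [348. 207.]
fl low pr [225. 348.] [660. 754.]
fl low ps [220. 210.] [348. 221.]
foot pr [319. 324.] [561. 555.]
foot ps [240. 321.] [329. 325.]
mouth pr [327. 307.] [565. 535.]
mouth ps [234. 361.] [327. 364.]
[[172. 160.]
 [721. 160.]] [[410. 360.]
 [200. 360.]]
```

View pics/z9_0.png

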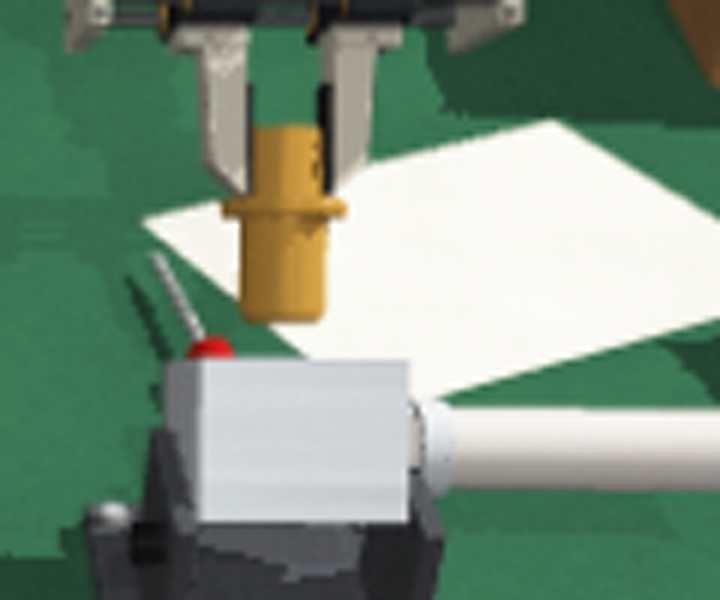

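View pics/z9_1.png

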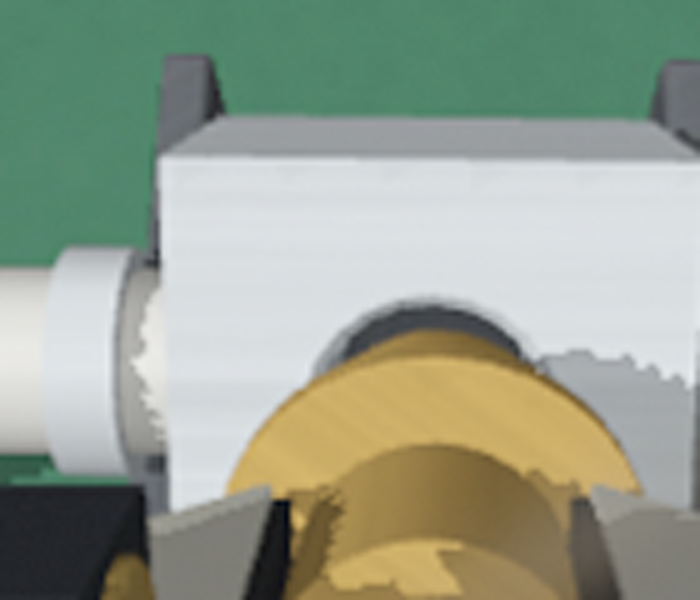

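Run:
```python
from h import *
for f in('w1','w2','wrist4','wrist5'):
    d=ld(f);T=np.linalg.inv(d['world_from_camera']); print(f,T[:3,:3]@np.array([0,0,0])+T[:3,3] is None or '',d['world_from_camera'][:3,3].round(4))
o=robot.observe();R=Ro.from_euler('xyz',o['tool_rot']).as_matrix()
d=ld('wrist5');W=d['world_from_camera']
print('cam in tool',(R.T@(W[:3,3]-o['tool_pos'])).round(4),'Rct',(R.T@W[:3,:3]).round(4).tolist(), o['time'],o['tool_pos'])
for f,p,rot in(('w1',[.4600864,-.38300678,.20236619],[-3.14134716,.00099799,-.07922695]),('wrist4',[.498,.1476,.2003],[3.1374,-.583,-.0819]),('w2',[ 0.46285301,-0.38357366,0.06473401],[3.14,-.001,-.08])):
    W=ld(f)['world_from_camera'];R=Ro.from_euler('xyz',rot).as_matrix();print(f,(R.T@(W[:3,3]-np.array(p))).round(4))
need(.015)
```

```text
w1  [ 0.5293 -0.3862  0.3605]
w2  [ 0.531  -0.3872  0.2232]
wrist4  [0.4682 0.1533 0.3684]
wrist5  [0.4821 0.1703 0.3422]
cam in tool [ 0.0686 -0.0015 -0.1575] Rct [[-0.0011, -0.9679, -0.2514], [1.0, -0.0013, 0.0007], [-0.001, -0.2514, 0.9679]] 6.15 [0.51452583 0.16639076 0.17363256]
w1 [ 0.0691 -0.0023 -0.1582]
wrist4 [ 0.0673 -0.0025 -0.157 ]
w2 [ 0.0684 -0.0016 -0.1584]
t 6.15 pos [0.5145 0.1664 0.1736] need d [-0.0009 -0.0009 -0.0025] turn [-0.0005  0.0022 -0.0012] in knuckle [0.0021 0.001  0.0705] F [-2.2  0.  -3.4] Tq [ 0.04  0.77 -0.01]
```

Run:
```python
from h import *
im=cv2.imread('pics/wrist5.png')
cv2.imwrite('pics/z10.png',cv2.resize(im[172:222,212:288],None,fx=10,fy=10,interpolation=cv2.INTER_CUBIC))
g=im.astype(int)
print(ld('wrist5')['cx'],ld('wrist5')['cy'])
for v in(160,170,180): print(v,g[v,196:206,1],g[v,304:316,1])
for u in(215,225,240,270,285,300): print(u,g[145:157,u,1])
```

```text
255.8602901304889 190.15228356357304
160 [135 134 135 132 118 128 205 224 221 220] [222 222 222 222 222 223 228 179  89  55  40  37]
170 [135 117 123 117  95  65 202 226 222 221] [223 223 224 224 223 225 211 144  68  75  56  59]
180 [170 169 167 182 210 219 219 221 222 222] [222 222 222 222 223 228 179  91  74  77  74  75]
215 [159 157 157 157 156 161 193 221 219 220 222 223]
225 [158 158 157 157 157 153 184 222 217 219 222 222]
240 [158 158 159 158 157 153 185 223 219 220 221 222]
270 [158 158 158 158 158 155 169 205 220 217 221 222]
285 [158 159 158 157 157 157 161 194 221 218 219 221]
300 [161 161 157 157 158 156 161 195 223 220 222 223]
```

View pics/z10.png

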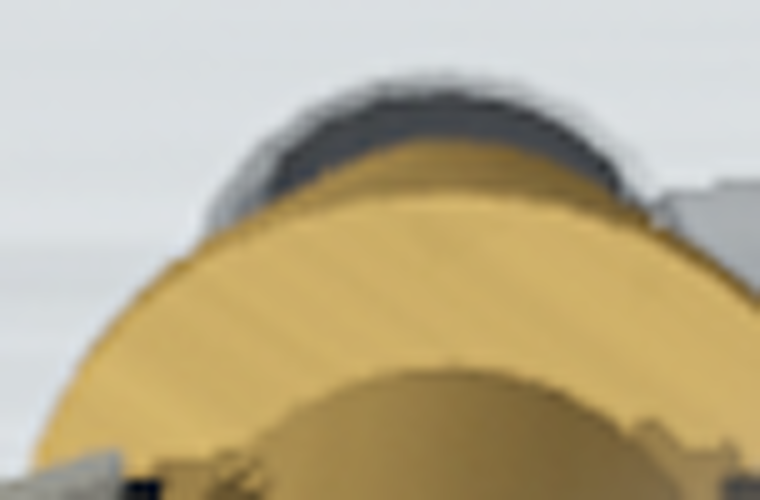

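Emit:
{"name": "send_rows", "arguments": {
  "plan": [
    [[-0.0014,0.0006,-0.001],[0,0.002,0],220],
    [[0.0028,-0.0002,-0.0041],[0,0,0],220],
    [[0.0028,-0.0002,-0.0041],[0,0,0],220],
    [[0.0017,-0.0001,-0.0025],[0,0,0],220],
    [[0.0017,-0.0001,-0.0025],[0,0,0],220],
    [[0,0,0],[0,0,0],220],
    [[0,0,0],[0,0,0],220]
  ]
}}

```text
time: 6.85
tool_pos: [0.5221, 0.1665, 0.1588]
tool_rot: [-3.141, -0.599, -0.079]
contact_force: [0.4, 0.0, -3.4]
opening: 0.0311
```

Run:
```python
from h import *
need(0)
shot('wrist','wrist6');need(0)
cv2.imwrite('pics/z11.png',cv2.resize(cv2.imread('pics/wrist6.png')[150:226,200:300],None,fx=8,fy=8,interpolation=cv2.INTER_CUBIC)[:600])
```

```text
t 6.85 pos [0.5221 0.1665 0.1588] need d [ 0.     -0.0017 -0.    ] turn [-0.0002 -0.0008 -0.0014] in knuckle [-0.0001  0.0017  0.054 ] F [-1.6  0.1 -3. ] Tq [ 0.04  0.73 -0.  ]
t 6.9 pos [0.5221 0.1665 0.1589] need d [ 0.     -0.0017 -0.0002] turn [-0.0002 -0.0006 -0.0014] in knuckle [-0.      0.0017  0.0541] F [-3.1 -0.  -3.2] Tq [ 0.03  0.72 -0.07]
```

View pics/z11.png

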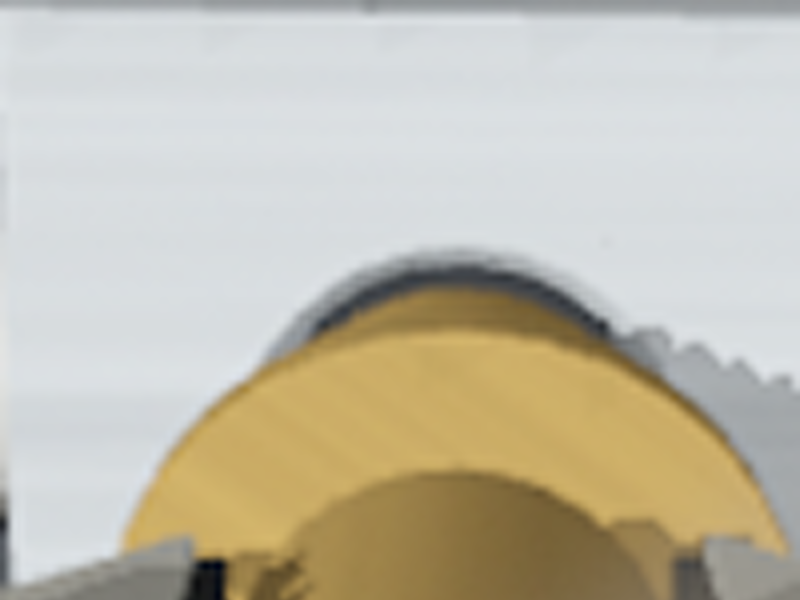

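Emit:
{"name": "send_rows", "arguments": {
  "plan": [
    [[0.0017,-0.0006,-0.0025],[0,0,0],220],
    [[0.0017,-0.0001,-0.0025],[0,0,0],220],
    [[0.0017,-0.0002,-0.0025],[0,0,0],220],
    [[0,0,0],[0,0,0],220],
    [[0,0,0],[0,0,0],220]
  ]
}}

```text
time: 7.4
tool_pos: [0.5271, 0.1656, 0.1513]
tool_rot: [-3.142, -0.599, -0.079]
contact_force: [-0.8, 0.2, -3.4]
opening: 0.0314
```

Run:
```python
from h import *
need(0)
```

```text
t 7.4 pos [0.5271 0.1656 0.1513] need d [-0.0051 -0.0008  0.0075] turn [-0.0001 -0.0008 -0.0014] in knuckle [-0.0001  0.0012  0.0449] F [-2.6  0.2 -2.3] Tq [ 0.08  0.78 -0.02]
```

Emit:
{"name": "send_rows", "arguments": {
  "plan": [
    [[0.0017,-0.0001,-0.0025],[0,0,0],220],
    [[0.0017,-0.0001,-0.0025],[0,0,0],220],
    [[0.0017,-0.0002,-0.0025],[0,0,0],220],
    [[0.0017,-0.0001,-0.0025],[0,0,0],220],
    [[0,0,0],[0,0,0],220]
  ]
}}

```text
time: 7.9
tool_pos: [0.534, 0.165, 0.141]
tool_rot: [3.142, -0.599, -0.079]
contact_force: [0.2, 0.4, -3.7]
opening: 0.031
```

Run:
```python
from h import *
need(0)
shot('wrist','wrist7')
cv2.imwrite('pics/z12.png',cv2.resize(cv2.imread('pics/wrist7.png')[150:226,200:300],None,fx=8,fy=8,interpolation=cv2.INTER_CUBIC)[:600])
```

```text
t 7.9 pos [0.534 0.165 0.141] need d [-0.0119 -0.0002  0.0178] turn [-0.     -0.0012 -0.0014] in knuckle [-0.0003  0.0012  0.0325] F [-1.9  0.4 -3.1] Tq [ 0.09  0.77 -0.02]
```

View pics/z12.png

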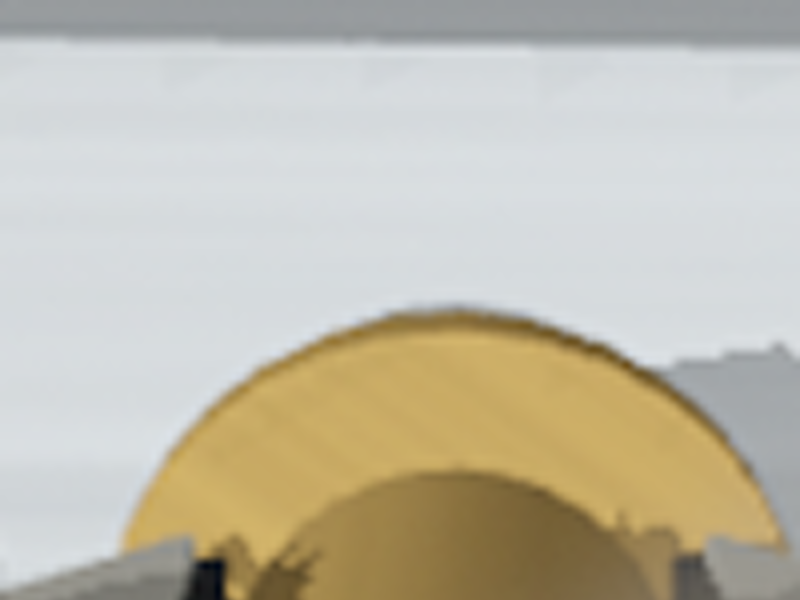

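Emit:
{"name": "send_rows", "arguments": {
  "plan": [
    [[0.0017,-0.0001,-0.0025],[0,0,0],220],
    [[0.0017,-0.0001,-0.0025],[0,0,0],220],
    [[0.0017,-0.0002,-0.0025],[0,0,0],220],
    [[0.0017,-0.0001,-0.0025],[0,0,0],220],
    [[0.0017,-0.0001,-0.0025],[0,0,0],220],
    [[0,0,0],[0,0,0],220]
  ],
  "newtons": 60
}}

```text
time: 8.55
tool_pos: [0.5421, 0.1654, 0.1309]
tool_rot: [3.135, -0.595, -0.079]
contact_force: [-2.7, -4.0, -1.4]
opening: 0.031
```

Run:
```python
from h import *
need(0)
```

```text
t 8.55 pos [0.5421 0.1654 0.1309] need d [-0.02   -0.0006  0.0279] turn [ 0.005  -0.0058  0.0024] in knuckle [0.0007 0.0022 0.0196] F [-2.7 -4.2  0.1] Tq [-0.71  0.97 -0.02]
```

Emit:
{"name": "send_rows", "arguments": {
  "plan": [
    [[0.0011,-0.0007,-0.0016],[0,0,0],220],
    [[0.0011,-0.0001,-0.0016],[0,0,0],220],
    [[0,0,0],[0,0,0],220],
    [[0,0,0],[0,0,0],220]
  ]
}}

```text
time: 8.95
tool_pos: [0.5438, 0.1652, 0.1285]
tool_rot: [3.133, -0.593, -0.079]
contact_force: [-7.8, -3.1, 0.9]
opening: 0.0307
```

Run:
```python
from h import *
need(0)
shot('wrist','wrist8')
cv2.imwrite('pics/z13.png',cv2.resize(cv2.imread('pics/wrist8.png')[150:226,200:300],None,fx=8,fy=8,interpolation=cv2.INTER_CUBIC)[:600])
```

```text
t 8.95 pos [0.5438 0.1652 0.1285] need d [-0.0217 -0.0004  0.0303] turn [ 0.0066 -0.008   0.0037] in knuckle [0.0007 0.0021 0.0167] F [-5.7 -3.7  5. ] Tq [-0.64  1.36 -0.03]
```

View pics/z13.png

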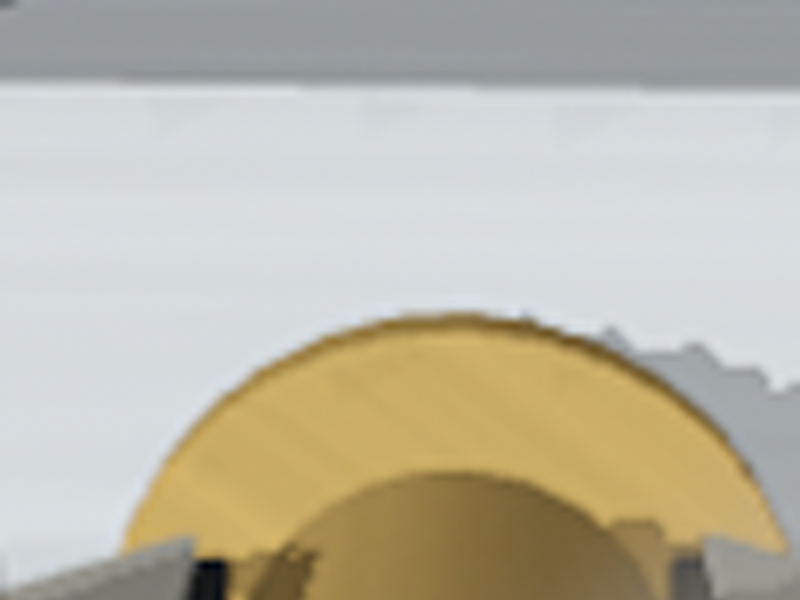

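Emit:
{"name": "send_rows", "arguments": {
  "plan": [
    [[0.0007,-0.0003,-0.0019],[0,0,0],220],
    [[0.0011,-0.0002,-0.0016],[0,0,0],220],
    [[0.0011,-0.0001,-0.0016],[0,0,0],220],
    [[0,0,0],[0,0,0],220],
    [[0,0,0],[0,0,0],220]
  ]
}}

```text
time: 9.5
tool_pos: [0.5462, 0.1651, 0.1247]
tool_rot: [3.129, -0.59, -0.079]
contact_force: [-11.3, -5.3, 4.0]
opening: 0.0307
```

Run:
```python
from h import *
need(0)
```

```text
t 9.5 pos [0.5462 0.1651 0.1247] need d [-0.0241 -0.0003  0.0341] turn [ 0.0098 -0.0113  0.006 ] in knuckle [0.0006 0.0022 0.0122] F [-6.7 -6.2  9.4] Tq [-0.9   1.57 -0.03]
```

Emit:
{"name": "send_rows", "arguments": {
  "plan": [
    [[0.0007,-0.0005,-0.0019],[0,0,0],220],
    [[0.0011,-0.0003,-0.0016],[0,0,0],220],
    [[0.0006,-0.0001,-0.0008],[0,0,0],220],
    [[0,0,0],[0,0,0],220],
    [[0,0,0],[0,0,0],220]
  ]
}}

```text
time: 10.0
tool_pos: [0.5474, 0.165, 0.1228]
tool_rot: [3.125, -0.588, -0.079]
contact_force: [-30.8, -7.2, 23.1]
opening: 0.0312
```

Run:
```python
from h import *
need(0)
shot('wrist','wrist9');shot('scene','scene9')
cv2.imwrite('pics/z14.png',cv2.resize(cv2.imread('pics/wrist9.png')[150:226,200:300],None,fx=8,fy=8,interpolation=cv2.INTER_CUBIC)[:600])
cv2.imwrite('pics/z15.png',cv2.resize(cv2.imread('pics/scene9.png')[140:230,310:430],None,fx=6,fy=6,interpolation=cv2.INTER_CUBIC))
```

```text
t 10.0 pos [0.5474 0.165  0.1228] need d [-0.0253 -0.0001  0.036 ] turn [ 0.0125 -0.0127  0.0077] in knuckle [0.0005 0.0022 0.0099] F [-11.8  -9.6  36.1] Tq [-1.13  2.25 -0.09]
```

View pics/z14.png

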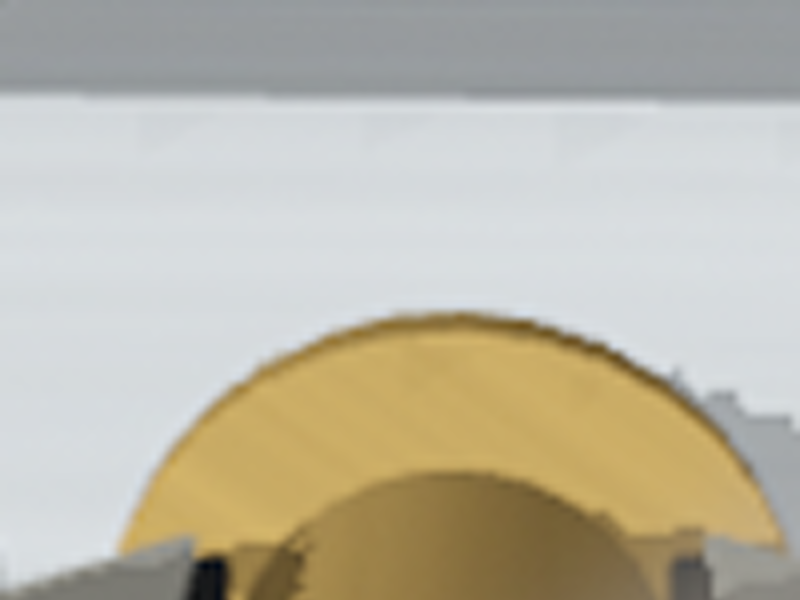

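View pics/z15.png

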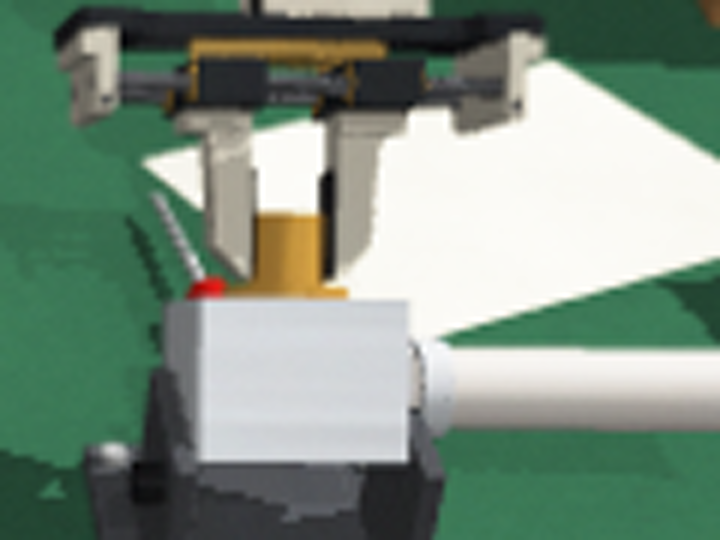

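Emit:
{"name": "send_rows", "arguments": {
  "plan": [
    [[-0.0007,-0.0008,-0.0004],[-0.006,0.006,-0.004],220],
    [[0,0,0],[-0.006,0.006,-0.003],220],
    [[0,0,0],[0,0,0],220],
    [[0,0,0],[0,0,0],220]
  ]
}}

```text
time: 10.5
tool_pos: [0.5473, 0.165, 0.123]
tool_rot: [3.112, -0.579, -0.077]
contact_force: [-29.3, -3.9, 23.7]
opening: 0.0314
```

Run:
```python
from h import *
need(0)
```

```text
t 10.5 pos [0.5473 0.165  0.123 ] need d [-0.0253 -0.0002  0.0358] turn [ 0.0231 -0.023   0.0136] in knuckle [0.0006 0.0022 0.0102] F [-10.4  -6.2  35.9] Tq [-0.57  2.11 -0.06]
```

Emit:
{"name": "send_rows", "arguments": {
  "plan": [
    [[-0.0006,0,0.0008],[0.006,-0.006,0.004],220],
    [[-0.0006,0,0.0008],[0.006,-0.006,0.003],220],
    [[0,0,0],[0,0,0],220],
    [[0,0,0],[0,0,0],110],
    [[0,0,0],[0,0,0],110],
    [[0,0,0],[0,0,0],110],
    [[0,0,0],[0,0,0],110]
  ]
}}

```text
time: 11.2
tool_pos: [0.5496, 0.1663, 0.1244]
tool_rot: [3.131, -0.593, -0.079]
contact_force: [0.3, -0.8, 0.2]
opening: 0.0516
```

Run:
```python
from h import *
need(0);print(robot.observe()['opening'])
```

```text
t 11.2 pos [0.5496 0.1663 0.1244] need d [-0.0276 -0.0014  0.0344] turn [ 0.0082 -0.0076  0.0048] in knuckle [0.0032 0.0036 0.0101] F [ 0.4 -0.8 -0. ] Tq [ 0.01  0.39 -0.  ]
0.051633940594358135
```

Emit:
{"name": "send_rows", "arguments": {
  "plan": [
    [[-0.0084,0.0007,0.0124],[0,0,0],110],
    [[-0.0113,0.0009,0.0165],[0,0,0],110],
    [[-0.0113,0.0009,0.0165],[0,0,0],110],
    [[-0.0113,0.0009,0.0165],[0.008,-0.008,0.005],110],
    [[-0.0057,0.0004,0.0083],[0,0,0],110],
    [[0,0,0],[0,0,0],110],
    [[0,0,0],[0,0,0],110]
  ]
}}

```text
time: 11.9
tool_pos: [0.5013, 0.1698, 0.194]
tool_rot: [3.141, -0.599, -0.08]
contact_force: [-0.2, 0.4, 0.2]
opening: 0.0524
```

Run:
```python
from h import *
need(0)
for n in('wrist','scene','top'): shot(n,n+'10')
cv2.imwrite('pics/z16.png',cv2.resize(cv2.imread('pics/wrist10.png')[130:270,180:330],None,fx=4.2,fy=4.2,interpolation=cv2.INTER_CUBIC))
cv2.imwrite('pics/z17.png',cv2.resize(cv2.imread('pics/scene10.png')[150:240,330:400],None,fx=6.5,fy=6.5,interpolation=cv2.INTER_CUBIC))
```

```text
t 11.9 pos [0.5013 0.1698 0.194 ] need d [ 0.0207 -0.005  -0.0352] turn [ 0.0008 -0.0006  0.0002] in knuckle [0.0025 0.0033 0.0949] F [-0.1  0.4  0.3] Tq [ 0.05  0.39 -0.01]
```

View pics/z16.png

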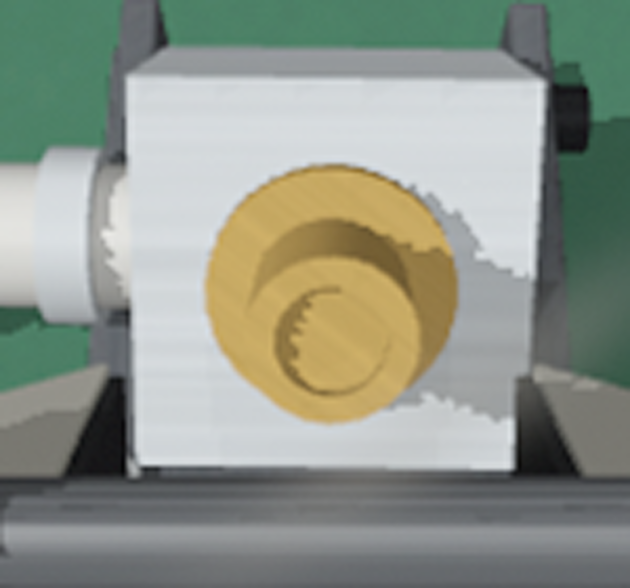

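View pics/z17.png

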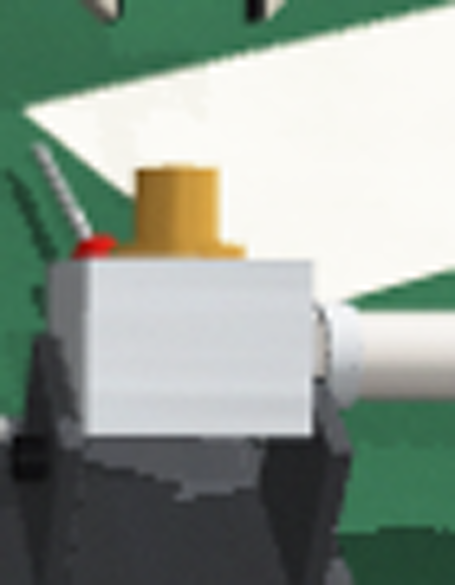

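Run:
```python
from h import *
s=ld('scene10');K_=kR()
for h in(.036,.037,.039):
  q=proj(s,[M+K_@np.array([.016*np.cos(t),.016*np.sin(t),h]) for t in np.linspace(0,6.28,60)]);e=proj(s,[M+K_@np.array([.042,0,0])])
  print(h,(q[:,1].min()-e[0,1])*6.5,(q[:,1].max()-e[0,1])*6.5)
```

```text
0.036 -92.40577884964061 -87.32105569850397
0.037 -95.02183176242903 -89.85446766561208
0.039 -100.25378067020928 -94.92114155239291
```

Emit:
{"name": "send_rows", "arguments": {
  "plan": [
    [[-0.002,-0.002,-0.0012],[0,0,0],220],
    [[0.007,-0.0006,-0.0103],[0,0,0],255],
    [[0.007,-0.0006,-0.0103],[0,0,0],255],
    [[0.007,-0.0006,-0.0103],[0,0,0],255],
    [[0.007,-0.0006,-0.0103],[0,0,0],255],
    [[0,0,0],[0,0,0],255],
    [[0,0,0],[0,0,0],255],
    [[0,0,0],[0,0,0],255]
  ],
  "newtons": 20
}}

```text
time: 12.85
tool_pos: [0.527, 0.1654, 0.1518]
tool_rot: [3.141, -0.599, -0.08]
contact_force: [-0.2, 0.1, 0.1]
opening: 0.0004
```

Run:
```python
from h import *
need(0);print(robot.observe()['opening'])
```

```text
t 12.85 pos [0.527  0.1654 0.1518] need d [-0.0049 -0.0006  0.007 ] turn [ 0.0006 -0.0009  0.0001] in knuckle [0.0001 0.001  0.0454] F [-0.2  0.1  0.2] Tq [ 0.12  0.34 -0.01]
0.00035292905967375534
```

Emit:
{"name": "send_rows", "arguments": {
  "plan": [
    [[0.0022,-0.0002,-0.0033],[0,0,0],255],
    [[0.0022,-0.0002,-0.0033],[0,0,0],255],
    [[0.0006,0,-0.0008],[0,0,0],255],
    [[0,0,0],[0,0,0],255]
  ]
}}

```text
time: 13.25
tool_pos: [0.5321, 0.1651, 0.1454]
tool_rot: [3.141, -0.601, -0.08]
contact_force: [-7.3, -0.9, 10.7]
opening: 0.0005
```

Run:
```python
from h import *
need(0)
```

```text
t 13.25 pos [0.5321 0.1651 0.1454] need d [-0.01   -0.0003  0.0134] turn [ 0.0005  0.0009 -0.0001] in knuckle [0.0007 0.0011 0.0372] F [ 0.1 -1.5 12.9] Tq [-0.18  0.42  0.01]
```

Emit:
{"name": "send_rows", "arguments": {
  "plan": [
    [[0.0006,0,-0.0008],[0,0,0],255],
    [[0.0004,0,-0.0006],[0,0,0],255],
    [[0,0,0],[0,0,0],255],
    [[0,0,0],[0,0,0],255]
  ]
}}

```text
time: 13.65
tool_pos: [0.5323, 0.1651, 0.1453]
tool_rot: [3.141, -0.602, -0.079]
contact_force: [-22.4, -1.5, 28.3]
opening: 0.0005
```

Run:
```python
from h import *
need(0)
```

```text
t 13.65 pos [0.5323 0.1651 0.1453] need d [-0.0102 -0.0003  0.0135] turn [ 0.0007  0.0021 -0.0001] in knuckle [0.0008 0.0011 0.037 ] F [-2.3 -3.3 35.9] Tq [-0.48  0.95 -0.05]
```

Emit:
{"name": "send_rows", "arguments": {
  "plan": [
    [[-0.0056,0.0005,0.0082],[0,0,0],255],
    [[-0.0113,0.0009,0.0165],[0,0,0],255],
    [[-0.0169,0.0014,0.0248],[0,0,0],255],
    [[-0.0169,0.0014,0.0248],[0,0,0],255],
    [[-0.0169,0.0014,0.0248],[0,0,0],255],
    [[0,0,0.03],[0,0,0],255],
    [[0,0,0],[0,0,0],255],
    [[0,0,0],[0,0,0],255],
    [[0,0,0],[0,0,0],255]
  ]
}}

```text
time: 14.55
tool_pos: [0.465, 0.1703, 0.2708]
tool_rot: [3.14, -0.597, -0.079]
contact_force: [-0.3, -0.6, -0.2]
opening: 0.0007
```

Run:
```python
from h import *
need(0)
for n in('wrist','scene','top'): shot(n,n+'11')
cv2.imwrite('pics/z18.png',np.hstack([cv2.resize(cv2.imread('pics/wrist11.png')[100:260,160:340],(450,400),interpolation=cv2.INTER_CUBIC),cv2.resize(cv2.imread('pics/scene11.png')[150:240,330:400],(311,400),interpolation=cv2.INTER_CUBIC)]))
```

```text
t 14.55 pos [0.465  0.1703 0.2708] need d [ 0.0571 -0.0055 -0.112 ] turn [ 0.0015 -0.0028  0.0004] in knuckle [0.0159 0.0009 0.1787] F [-0.3 -0.6  0. ] Tq [ 0.03  0.39 -0.01]
```

View pics/z18.png

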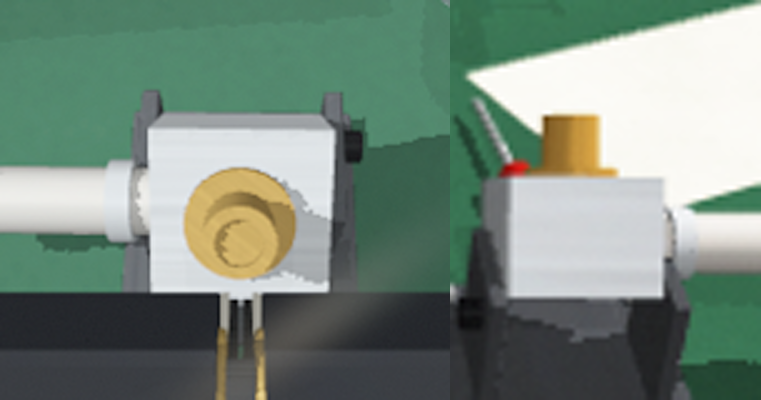

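View pics/scene11.png

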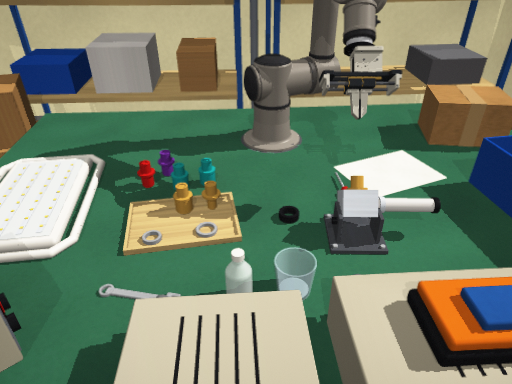

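The scene view shows the bushing seated in the knuckle at about (357,183), with its flange down on the face. The other two bushings are still standing in the tray at (183,198) and (211,195), nothing else has moved, and the gripper is clear.

```bash
python3 -c "
from cell import robot
print(robot.hand_in())"
```

```text
the job is handed in; nothing more can be done
None
```

The mid bushing is pressed fully home in the knuckle's bore and released. I handed the job in at about 14.6 s, with the arm well clear.

**What I did:** I picked out the 36 mm bushing (outermost, on the -y side of the tray) by its shank width. I gripped its neck, tilted it 0.6 rad, slid it into the bore and pressed it in. After letting go, I pushed once more on its cap with the shut fingertips.

**Last checks:**
- **Seated:** the final push reached about 36 N along the bore and the bushing did not move. The fit needs about 8 N, so I take this as the shoulder resting on the face.
- **Flush:** in the scene picture the bushing's height above the knuckle edge matched flush to within about 0.5 mm.
- **Bystanders:** the other two bushings still stand in the tray, and nothing else looked moved.

**What disagreed:**
- The wrist camera was off sideways by about 2 mm from the other cameras, so I lined up on the bushing and bore as seen together in its image.
- The side forces rose to about 10–12 N while pressing, from a slight misalignment of the tool.
- By tool position, the two depth readings differed from flush by about 1 mm: 1 mm short while I held the bushing, and 1 mm high when I pushed on the cap. That is within the position noise and calibration error I saw.

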